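# Fit the pinch-tab dust cap into the lens of the up-looking inspection camera

## Task

Gluing is about to start, so close the lens of the up-looking inspection camera against drips and dust: pick the dust cap up by squeezing its two tabs together, lower it into the mouth of the lens, press it gently down against the springy sealing ring, and let the tabs go while it is pressed home so that both spring out under the rim and hold the cap level. Do not force anything, do not knock the camera, and leave the brush, the screwdriver and the mixing cup where they are.

Things in the scene. Friction and masses are not known exactly. Their poses are not given: they have to be found in the camera images.
- camera: Up-looking inspection camera, bolted down: foot plate 120 x 110 x 10 mm, grey cube 66 mm wide, on it an upright black lens whose front barrel (84 mm outside) ends in an open mouth. Origin: centre of the foot plate's underside, on the bench; z up, also the lens axis. A push of over 18 N from the cap, or over 8 N from the gripper or arm, damages it.
- rim_lowest (a point): Point on the lens axis 115 mm above the camera's origin: centre of the flat top of the lens rim at its lowest. The focus is set differently each time and locked: the rim lies 0 to 22 mm above this point, not measured, to be seen or felt. Mouth: 60 mm bore through an inward rim 3 mm thick, below it an undercut groove of 68 mm bore, 13 mm high.
- seal_highest (a point): Point on the lens axis 141 mm above the camera's origin: the sealing ring's top at its highest. This rubber ring (73 to 78 mm diameter) stands 4 mm proud of the rim wherever the rim is. Pressed, it goes straight down like a spring: 1 N at first touch, then 2 N more per mm; at about 9 N it is flush and the cap meets the hard rim.
- cap: Loose black dust cap, 65 g, upright on the bench. Origin: centre of its underside, z up. Round plug (57 mm diameter, 0 to 12 mm above the origin, lower 4 mm chamfered) under a flange (80 mm, 12 to 16 mm above the origin) that comes to rest on the sealing ring. Two upright grey pinch tabs on top, facing each other along its x axis. May sit at any turn in the lens.
- tab_a_grip (a point): Middle of the outer face of the +x pinch tab, 24 mm from the cap's middle, 25 mm above its origin; the -x tab mirrors it. Each 18 mm wide along y, 5 thick, up to 31 mm above the origin, 48 mm over the outer faces when free. Squeezed, each slides in 8 mm to a stop (32 mm over both), against 3 N each at first, 7.8 N at the stops; grip with 12 to 30 N. Ribbed rubber faces, they hardly slip.
- tab_a (a joint): Inward slide in m of the +x pinch tab: 0 free, 0.008 fully squeezed; 0.0005 to 0.0036 when sprung out in the groove under the rim (0.002 if centred); 0.0044 or more when still held in by the rim's bore (not latched). Its lip, 4 to 7 mm above the cap's origin, reaches 36 mm from the middle when free (too wide for the mouth), 28 mm when squeezed (passes).
- tab_b (a joint): The same for the -x pinch tab. Both lips are below the rim, free to spring out into the groove, once the flange has pushed the sealing ring down by more than 2 mm (over 5 N; 7 to 9 N is right). Let go there, the ring lifts the cap a little until the lips bear on the underside of the rim.
- brush: Bystander: loose flat brush with a wooden handle, 56 x 219 x 14 mm, near the front edge of the bench. Origin: centre of its underside.
- screwdriver: Bystander: loose screwdriver with a red handle, 34 x 210 x 29 mm. Origin: centre of its underside.
- mixing_cup: Bystander: loose white mixing cup, 64 mm wide and 60 mm high, behind the camera. Origin: centre of its underside.
Mind the look-alikes: they are no part of the job. Of the things that look like the cap, the middle-sized one is meant.

How it is judged:
By the outcome, as a careful person would: the job done as asked, in the order asked, and still so for the second after the job is handed in, with the robot touching nothing.
It also fails if it takes over 48 s, if anything falls off the work surface, if the arm or the gripper's body presses on something with over 40 N, if the wrist force passes 120 N, or if a joint passes its speed limit or range.

## Robot

A 6-joint arm with a two-finger parallel gripper is mounted at the origin on a cart in front of the work surface, level with it; the furniture and walls round the work are solid. World frame = base frame: x ahead of the robot, y to its left, z up, the work surface at z = 0. Lengths are in m, angles in rad, forces in N, time in s.
With the tool pointing down it reaches from about 0.3 to 0.775 m from the base axis. Payload 14.6 kg.
Tool frame: the origin (TCP) lies on the centre line of the jaws, within the pads' length; the fingertips stand 14 mm ahead of it and the grasp point (between the pads) lies 5 mm behind it; z points along the fingers, y is the line along which they close (so a half turn about z gives the same grasp; the last joint's range is limited). The gripper opens to 94 mm and grips with 3 to 60 N. Pads are 16 mm wide; open, the fingers measure 119 mm over their backs; the gripper's body (75 mm by 177 mm) begins 78 mm behind the grasp point.
Start: joints at [-1.409, 0.3, 1.521, -0, 1.321, -0.067], TCP at [0.125, -0.536, 0.219] pointing down, gripper open.
Joint ranges: [-3.03, 3.03], [-0.79, 2.21], [0.23, 2.52], [-1.04, 4.18], [0, 3.07], [-2.55, 2.55]. Speed limits (rad/s): [2.22, 2.22, 2.57, 3.14, 3.14, 3.14].

## Interface

Orientations are given as a unit quaternion [w, x, y, z].
In Python, from cell import ctrl gives the robot as it stands. The module is installed in compiled form; this text tells all that it offers.
- The arm moves only by the tool send_rows, never from a script. Its argument "deltas" is a list of rows, each a list of 3 entries, a list of its own where there are three numbers: the shift along the tool's x, y, z in cm, then the turn about the tool's z in rad, then the closure, from 0 (fully open) to 1 (shut). In form: [[[dx, dy, dz], twist, hand], ...]. A call has 1 to 20 rows; each row shifts and turns the commanded pose from where the row before left it, along the tool's axes as they then stand; what a row does not reach is not made up. A row lasts 1/10 s, in which the tool goes at most 50 mm and 8.59 degrees, less where a joint would pass 70% of its speed; a pose out of reach is approached as far as the arm can. A call is refused whole if a number of a shift passes 5 or a number of a turn 0.15, either way. A call with a gripper value outside its range is refused whole. The fingers move at their own pace and stop on an object; "force" is the grip in N (left out, the last holds). Time passes only in rows, so rows that do not move let the fingers close. It gives the time, the measured TCP pose, the force, the opening and the grip force at its end, in the units of the state.
- ctrl.state(): the state, without advancing time (a new reading comes with each control period).
- ctrl.snapshot(name): name is "scene" or "top" or "wrist"; returns (picture, depth): 384x512x3 uint8, blue, green, red; 384x512 float32, m along the optical axis (not along the pixel's ray), 0 where there is no reading.
- ctrl.camera_model(name): a dict with "fx", "fy", "cx", "cy" (pixels), "extrinsics" (4x4, takes a point from camera to world coordinates). Camera axes: x right, y down, z forward; pixel columns grow to the right and rows downward; lengths in m; the calibration is good to about 2 mm. The wrist camera is an equidistant fisheye: a pixel r from the principal point sees the ray r / f radians off the axis. A picture is of the moment at which its call begins: read the wrist's pose just before it. camera_model takes no time and is no camera call; for the wrist camera it gives the pose at the moment of the call.
- ctrl.sign_off(): hands the job in; it is judged then, once.
The state is a dict: "t": time; "joint_pos": joint angles; "joint_vel": joint speeds; "effort": joint torques, N m; "tcp_pos": TCP position; "orientation": TCP orientation; "wrist_force": force on the tool from outside, world axes, zero at the start; "moment": the same for the moment, N m; "grip_width": finger opening in m; "finger_force": force on a finger pad.
Only numpy, scipy, OpenCV 4.12 (cv2) and the standard library are available. Lean on these libraries where they do the work, as an engineer would, in place of code of your own. Each camera call takes 0.05 s, during which the arm holds its last target. There are 200 camera calls.

## Working session

There is one attempt and no reset: what is moved stays moved. The work goes in short steps, Python scripts to look and compute and a tool call to move; the robot and the scene stay as the last step left them, time stands still between calls to the robot, and variables do not carry over. Pictures are saved under pics/ and viewed, at most 10 in all, crops included, and the job is handed in when it is done.

Besides the shell and the picture viewer there is one more tool, called after "Emit:" as name(argument=value, ...) on one line, values as JSON. send_rows: Moves the arm, as the interface text tells. Its arguments: {"type":"object","properties":{"deltas":{"type":"array","items":{"type":"array"}},"force":{"type":"number"}},"required":["deltas"]}

```bash
mkdir -p pics
cat > h.py <<'E'
import numpy as np, cv2
from cell import ctrl
def snap(n):
    m=ctrl.camera_model(n); p,d=ctrl.snapshot(n); return p,d,m
def world(m,d,u,v,wrist=False):
    u=np.asarray(u,float);v=np.asarray(v,float)
    x=(u-m["cx"])/m["fx"];y=(v-m["cy"])/m["fy"]
    if wrist:
        r=np.hypot(x,y);k=np.where(r>1e-6,np.tan(r)/np.maximum(r,1e-9),1);x=x*k;y=y*k
    P=np.stack([x*d,y*d,d,np.ones_like(x)],-1)
    return (P@np.array(m["extrinsics"]).T)[...,:3]
def cloud(n):
    p,d,m=snap(n); v,u=np.indices(d.shape)
    W=world(m,d,u,v,n=="wrist"); W[d<=0]=np.nan
    return p,W,m
E
python3 - <<'E'
from h import *
for n in("scene","top"):
    p,W,m=cloud(n); np.savez(n+".npz",p=p,W=W); cv2.imwrite(f"pics/{n}.png",cv2.resize(p,(768,576)) )
    print(n,np.array(m["extrinsics"]).round(3).tolist(),m["fx"])
s=ctrl.state();print(s["t"],s["tcp_pos"],s["orientation"],s["wrist_force"],s["grip_width"])
E
```

```text
scene [[-0.541, -0.638, 0.548, 0.09], [-0.841, 0.395, -0.37, 0.474], [0.02, -0.661, -0.75, 0.75], [0.0, 0.0, 0.0, 1.0]] 381.66096142156493
top [[0.021, -0.998, 0.058, 0.503], [-1.0, -0.021, 0.002, 0.141], [-0.0, -0.058, -0.998, 0.954], [0.0, 0.0, 0.0, 1.0]] 365.8211377299028
0.1 [ 0.12470139 -0.53542418  0.218922  ] [-5.55769309e-04  9.93462976e-01  1.14153432e-01 -1.33559148e-05] [0.09786258 0.07896642 0.43928361] 0.09402736402234199
```

View pics/top.png

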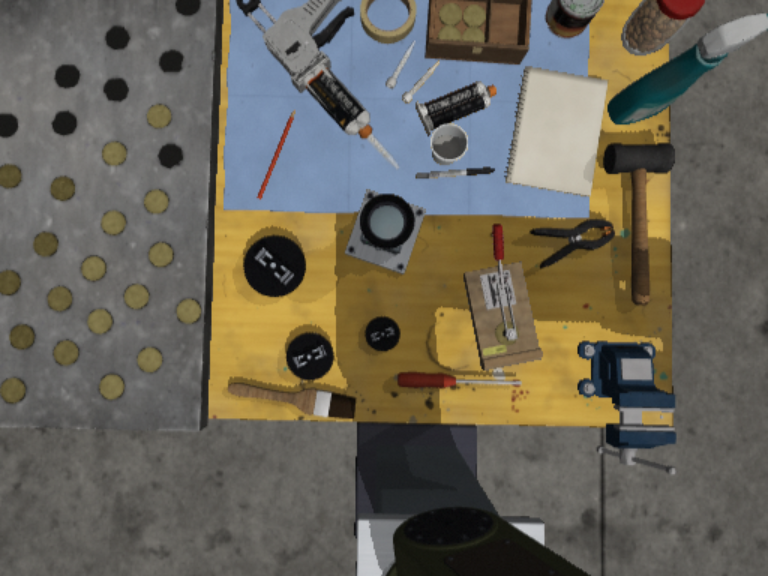

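View pics/scene.png

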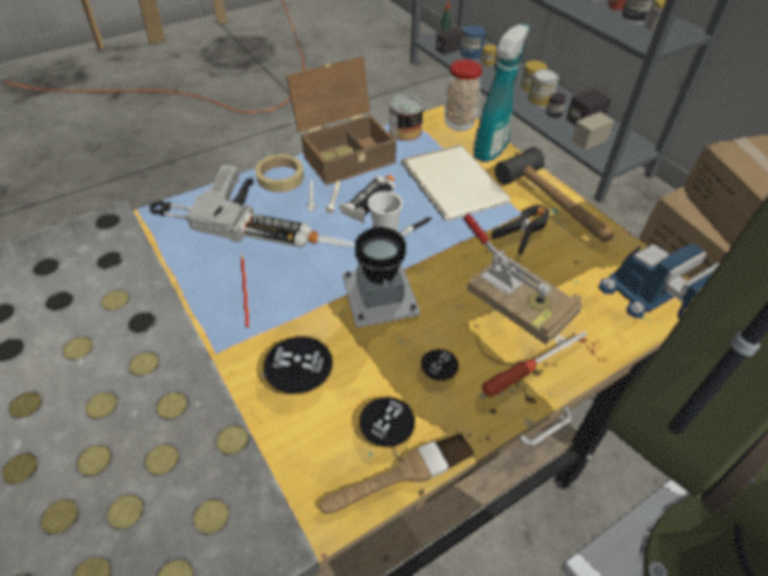

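In the top view, three black discs look like the cap: large (274,265), middle (310,355) and small (382,333). By the description I choose the middle one at (310,355). The lens is at (388,220), the brush is just in front of the cap, and the mixing cup is at (449,143). Next I'll measure sizes and take one close crop.

Run:
```python
from h import *
z=np.load("top.npz");p,W=z["p"],z["W"]
g=p.max(2)
for nm,(u,v) in dict(big=(274,265),mid=(310,355),small=(382,333)).items():
    u,v=u/1.5,v/1.5; r=28
    vv,uu=np.indices(g.shape); w=W
    near=(np.hypot(uu-u,vv-v)<r)&(w[...,2]>0.009)&(w[...,2]<0.022)&(g<90)
    P=w[near]; (c,rad)=cv2.minEnclosingCircle(P[:,:2].astype(np.float32))
    print(nm,c,rad*2,np.median(P[:,2]),len(P))
    t=(np.hypot(uu-u,vv-v)<r)&(w[...,2]>0.024)&(w[...,2]<.04); T=W[t]
    if len(T)>5:
        print(" tabs",T.mean(0),len(T),T.min(0),T.max(0))
        t2=t&(g>90);cc=cv2.minAreaRect(T[:,:2].astype(np.float32));print(cc)
# lens
vv,uu=np.indices(g.shape)
near=(np.hypot(uu-388/1.5,vv-220/1.5)<28)&(W[...,2]>0.105)
P=W[near];print("lens z",np.percentile(P[:,2],[1,10,30,50,70,90,99]).round(4),len(P))
zt=np.percentile(P[:,2],60)
Q=P[P[:,2]>0.112];c,rad=cv2.minEnclosingCircle(Q[:,:2].astype(np.float32));print(c,rad*2)
h,b=np.histogram(P[:,2],np.arange(.1,.16,.002));print(list(zip(b.round(3),h)))
cr=lambda u,v,r:cv2.resize(p[int(v/1.5)-r:int(v/1.5)+r,int(u/1.5)-r:int(u/1.5)+r],(400,400),interpolation=cv2.INTER_CUBIC)
cv2.imwrite("pics/crop.png",np.hstack([cr(310,355,26),cr(388,220,32)]))
```

```text
big (0.5774755477905273, 0.3094853162765503) 0.10686946660280228 0.019624843738712483 946
 tabs [0.57779868 0.30899043 0.03147741] 210 [0.54319754 0.25949766 0.02406777] [0.61430592 0.34059951 0.03997085]
((0.5805757641792297, 0.30496734380722046), (0.0726206824183464, 0.06206889450550079), 67.23802185058594)
mid (0.4114812910556793, 0.2521374821662903) 0.10955220460891724 0.014915735361312632 685
 tabs [0.42436211 0.24458162 0.0274549 ] 60 [0.40784834 0.22132119 0.02413533] [0.44121906 0.26919944 0.03351649]
((0.42393729090690613, 0.2446945309638977), (0.01839601807296276, 0.04870648309588432), 24.757049560546875)
small (0.4656127989292145, 0.12237787991762161) 0.05990350991487503 0.011443244930484209 367
lens z [0.1051 0.1062 0.1083 0.1183 0.1209 0.1235 0.1266] 983
(0.642444372177124, 0.12062767893075943) 0.08461801707744598
[(np.float64(0.1), np.int64(0)), (np.float64(0.102), np.int64(0)), (np.float64(0.104), np.int64(79)), (np.float64(0.106), np.int64(192)), (np.float64(0.108), np.int64(144)), (np.float64(0.11), np.int64(40)), (np.float64(0.112), np.int64(8)), (np.float64(0.114), np.int64(3)), (np.float64(0.116), np.int64(17)), (np.float64(0.118), np.int64(113)), (np.float64(0.12), np.int64(206)), (np.float64(0.122), np.int64(107)), (np.float64(0.124), np.int64(54)), (np.float64(0.126), np.int64(20)), (np.float64(0.128), np.int64(0)), (np.float64(0.13), np.int64(0)), (np.float64(0.132), np.int64(0)), (np.float64(0.134), np.int64(0)), (np.float64(0.136), np.int64(0)), (np.float64(0.138), np.int64(0)), (np.float64(0.14), np.int64(0)), (np.float64(0.142), np.int64(0)), (np.float64(0.144), np.int64(0)), (np.float64(0.146), np.int64(0)), (np.float64(0.148), np.int64(0)), (np.float64(0.15), np.int64(0)), (np.float64(0.152), np.int64(0)), (np.float64(0.154), np.int64(0)), (np.float64(0.156), np.int64(0))]
```

View pics/crop.png

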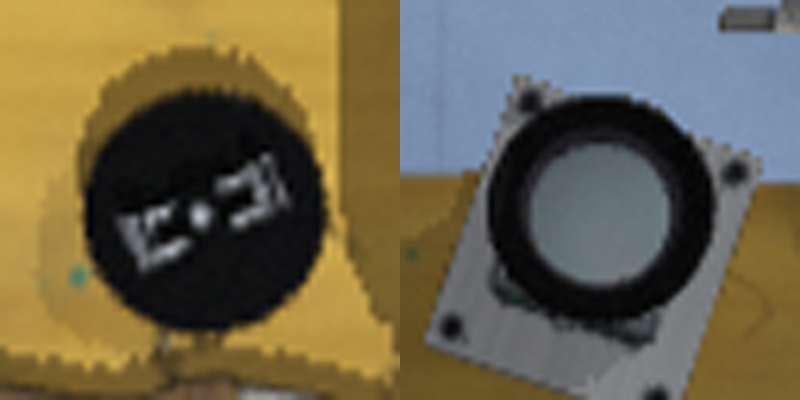

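The middle disc measures about 80 mm across, with tabs spanning 48.7 mm along about −65°. Its centre is near (0.424, 0.245), which fits the description. The crop shows the tabs clearly, and the lens mouth is centred near (0.642, 0.121). Now I'll move up, over and towards the cap.

Emit:
send_rows(deltas=[[[0,0,-4],-0.1,0],[[0,0,-4],-0.1,0],[[4.2,-2.05,0],0,0],[[4.2,-2.05,0],0,0],[[4.2,-2.05,0],0,0],[[4.2,-2.05,0],0,0],[[4.2,-2.05,0],0,0],[[4.2,-2.05,0],0,0],[[4.2,-2.05,0],0,0],[[4.2,-2.05,0],0,0],[[4.2,-2.05,0],0,0],[[4.2,-2.05,0],0,0],[[4.2,-2.05,0],0,0],[[4.2,-2.05,0],0,0]])

```text
t: 1.5
tcp_pos: [0.4817, -0.1005, 0.2993]
orientation: [0.0, 0.977, 0.213, -0.0]
wrist_force: [0.3, -0.2, -0.2]
grip_width: 0.094
finger_force: 0.0
```

Emit:
send_rows(deltas=[[[1.15,-4.22,1.8],0,0],[[1.15,-4.22,1.8],0,0],[[1.15,-4.22,1.8],0,0],[[1.15,-4.22,1.8],0,0],[[1.15,-4.22,1.8],0,0],[[1.15,-4.22,1.8],0,0],[[1.15,-4.22,1.8],0,0],[[1.15,-4.22,1.8],0,0],[[0,0,0],0,0],[[0,0,0],0,0]])

```text
t: 2.5
tcp_pos: [0.4237, 0.2432, 0.155]
orientation: [0.0, 0.977, 0.214, -0.001]
wrist_force: [-0.4, -0.2, 0.6]
grip_width: 0.094
finger_force: 0.0
```

```bash
cat > look.py <<'E'
from h import *
import sys
p,W,m=cloud("wrist");s=ctrl.state();np.savez("wrist.npz",p=p,W=W)
cv2.imwrite(f"pics/{sys.argv[1]}.png",cv2.resize(p,(768,576)))
print(s["t"],s["tcp_pos"],s["orientation"],s["wrist_force"])
E
python3 look.py w1
python3 - <<'E'
from h import *
z=np.load("wrist.npz");W=z["W"];g=z["p"].max(2)
d=np.hypot(W[...,0]-.424,W[...,1]-.2445)
f=W[(d<.055)&(W[...,2]>.01)&(W[...,2]<.021)&(g<90)];c,r=cv2.minEnclosingCircle(f[:,:2].astype(np.float32))
print("flange",c,2*r,np.median(f[:,2]),f[:,:2].min(0),f[:,:2].max(0))
T=W[(d<.035)&(W[...,2]>.0235)&(W[...,2]<.04)];print(len(T),T.mean(0),np.percentile(T[:,2],[10,50,90]),cv2.minAreaRect(T[:,:2].astype(np.float32)))
E
```

```text
2.55 [0.42424906 0.24256568 0.15558256] [ 9.18264622e-05  9.77062976e-01  2.12950539e-01 -3.24803629e-05] [0.48152218 0.55541635 1.05150577]
flange (0.42483046650886536, 0.24557818472385406) 0.0797959491610527 0.015192724933514201 [0.38513408 0.20607335] [0.46421272 0.28455419]
456 [0.42512187 0.24468761 0.02672894] [0.0237552  0.02524382 0.03039753] ((0.42489680647850037, 0.24470412731170654), (0.020943723618984222, 0.04863160103559494), 25.008663177490234)
```

View pics/w1.png

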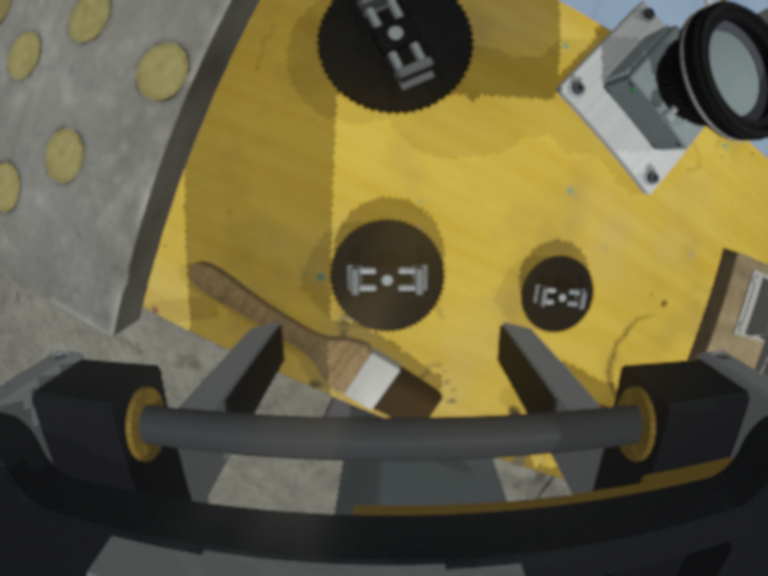

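The wrist view shows the middle cap at (387,275), with its tabs level along the jaw line and the fingers clear of the brush. Now I'll descend so the fingertips end just above the flange (TCP at 33 mm).

Emit:
send_rows(deltas=[[[0.15,-0.2,3],0,0],[[0,0,3],0,0.1],[[0,0,3],0,0.2],[[0,0,2],0,0.2],[[0,0,1.1],0,0.2],[[0,0,0],0,0.2],[[0,0,0],0,0.2],[[0,0,0],0,0.2]], force=20)

```text
t: 3.35
tcp_pos: [0.4254, 0.2454, 0.0357]
orientation: [-0.0, 0.977, 0.213, 0.001]
wrist_force: [-0.7, -0.1, -0.2]
grip_width: 0.0753
finger_force: 0.0
```

Emit:
send_rows(deltas=[[[0,0,0.15],0,0.35],[[0,0,0],0,0.45],[[0,0,0],0,0.55],[[0,0,0],0,0.65],[[0,0,0],0,0.8],[[0,0,0],0,0.8],[[0,0,0],0,0.8],[[0,0,0],0,0.8],[[0,0,0],0,0.8]])

```text
t: 4.25
tcp_pos: [0.4247, 0.2454, 0.0333]
orientation: [-0.0, 0.977, 0.213, 0.0]
wrist_force: [-1.5, -0.5, 4.8]
grip_width: 0.0311
finger_force: 20.0
```

```bash
python3 -c "
from h import *
for i in range(4):
    s=ctrl.state();print(s['tcp_pos'],s['wrist_force'],s['moment'],s['grip_width'],s['finger_force'])
"
```

```text
[0.42474814 0.24544867 0.03325926] [-1.49449925 -0.48286676  4.80002506] [-0.07390543  0.34263707 -0.03335121] 0.031148715252339407 20.02243012189865
[0.42474814 0.24544867 0.03325926] [-1.49449925 -0.48286676  4.80002506] [-0.07390543  0.34263707 -0.03335121] 0.031148715252339407 20.02243012189865
[0.42474814 0.24544867 0.03325926] [-1.49449925 -0.48286676  4.80002506] [-0.07390543  0.34263707 -0.03335121] 0.031148715252339407 20.02243012189865
[0.42474814 0.24544867 0.03325926] [-1.49449925 -0.48286676  4.80002506] [-0.07390543  0.34263707 -0.03335121] 0.031148715252339407 20.02243012189865
```

The tabs are squeezed to their stops (31 mm at 20 N). Now I'll lift and check.

Emit:
send_rows(deltas=[[[0,0,-0.5],0,0.8],[[0,0,-1.5],0,0.8],[[0,0,-4],0,0.8],[[0,0,-4],0,0.8],[[0,0,-4],0,0.8],[[0,0,-2],0,0.8],[[0,0,0],0,0.8],[[0,0,0],0,0.8],[[0,0,0],0,0.8],[[0,0,0],0,0.8]])

```text
t: 5.25
tcp_pos: [0.4243, 0.2451, 0.1917]
orientation: [0.0, 0.977, 0.213, -0.001]
wrist_force: [0.3, 0.5, -1.7]
grip_width: 0.0313
finger_force: 20.0
```

```bash
python3 look.py w2
python3 - <<'E'
from h import *
z=np.load("wrist.npz");W=z["W"]
# lens: ring points
d=np.hypot(W[...,0]-.642,W[...,1]-.121)
P=W[(d<.06)&(W[...,2]>.108)&(W[...,2]<.15)]
print(len(P)); 
if len(P)>20:
    c,r=cv2.minEnclosingCircle(P[:,:2].astype(np.float32));print(c,2*r)
    h,b=np.histogram(P[:,2],np.arange(.108,.15,.002));print(list(zip(b.round(3).tolist(),h.tolist())))
s=ctrl.state();print(s["moment"],s["grip_width"])
E
```

```text
5.3 [0.42434007 0.2452094  0.19184743] [ 2.29325505e-04  9.77099801e-01  2.12779296e-01 -9.47734831e-04] [-0.71526954  0.03266479 -0.96286636]
3498
(0.6418473124504089, 0.12197713553905487) 0.08586299419403076
[(0.108, 749), (0.11, 222), (0.112, 120), (0.114, 87), (0.116, 120), (0.118, 392), (0.12, 1067), (0.122, 298), (0.124, 430), (0.126, 13), (0.128, 0), (0.13, 0), (0.132, 0), (0.134, 0), (0.136, 0), (0.138, 0), (0.14, 0), (0.142, 0), (0.144, 0), (0.146, 0)]
[ 4.14601100e-02 -5.03118450e-05 -1.64533613e-02] 0.03081671507922571
```

View pics/w2.png

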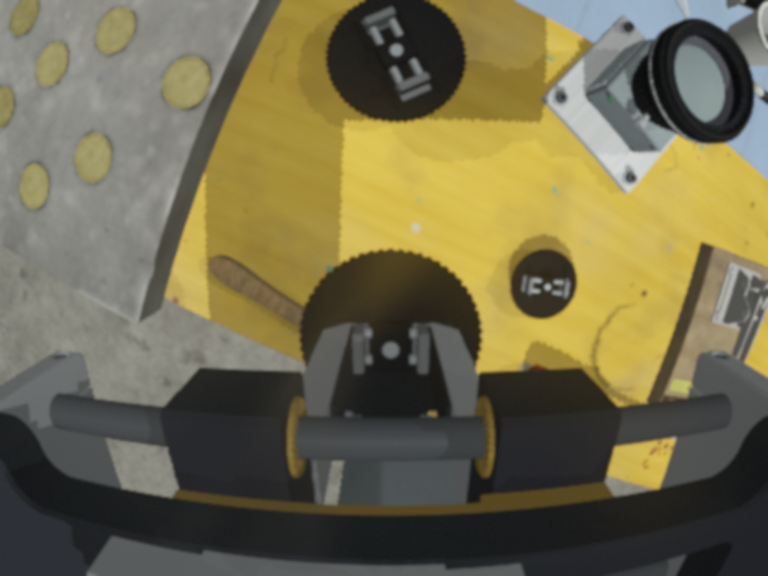

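The cap is held level (flange centred near (390,340)), and the lens is at (703,80) with its rim around z 0.120 and the seal around 0.124. I'll stop short of the lens for a close look.

Emit:
send_rows(deltas=[[[1.4,4.06,-0.3],0,0.8],[[1.4,4.06,-0.3],0,0.8],[[1.4,4.06,-0.3],0,0.8],[[1.4,4.06,0],0,0.8],[[1.4,4.06,0],0,0.8],[[0,0,0],0,0.8],[[0,0,0],0,0.8],[[0,0,0],0,0.8]])

```text
t: 6.1
tcp_pos: [0.5722, 0.0905, 0.2015]
orientation: [-0.0, 0.977, 0.213, -0.0]
wrist_force: [-0.3, -0.2, -0.9]
grip_width: 0.0309
finger_force: 20.0
```

```bash
python3 look.py w3
cat > an.py <<'E'
from h import *
z=np.load("wrist.npz");W=z["W"];s=ctrl.state();t=s["tcp_pos"]
d=np.hypot(W[...,0]-.642,W[...,1]-.1215)
for lo,hi in((.03,.036),(.0365,.039),(.0395,.0415)):
    q=W[(d>lo)&(d<hi)&(W[...,2]>.112)&(W[...,2]<.145)];print(lo,hi,len(q),np.percentile(q[:,2],[10,50,90]).round(4))
P=W[(d<.055)&(W[...,2]>.115)&(W[...,2]<.145)]
h=cv2.convexHull(P[:,:2].astype(np.float32))[:,0]
from scipy.optimize import least_squares
r=least_squares(lambda a:np.hypot(h[:,0]-a[0],h[:,1]-a[1])-a[2],[.642,.1215,.042],loss="soft_l1",f_scale=.001).x
print("lens circle",r,cv2.minEnclosingCircle(h))
# held flange: z about tcp-0.017
zf=t[2]-.033+.016; dt=np.hypot(W[...,0]-t[0],W[...,1]-t[1])
F=W[(dt<.05)&(abs(W[...,2]-zf)<.004)];print("flange",len(F),np.median(F[:,2])-t[2])
h=cv2.convexHull(F[:,:2].astype(np.float32))[:,0]
c=least_squares(lambda a:np.hypot(h[:,0]-a[0],h[:,1]-a[1])-.04,t[:2],loss="soft_l1",f_scale=.001).x
A=np.c_[F[:,:2]-t[:2],np.ones(len(F))];print("tilt",np.linalg.lstsq(A,F[:,2],rcond=None)[0][:2])
print("cap c",c,"tcp",t, "cap-tcp",c-t[:2])
D=r[:2]-c;D2=r[:2]-t[:2];q=s["orientation"];a=2*np.arctan2(q[2],q[1])
R=np.array([[np.cos(a),np.sin(a)],[np.sin(a),-np.cos(a)]]);print("tool shift by cap",R@D,"by tcp",R@D2)
E
python3 an.py
```

```text
6.15 [0.57216674 0.09069657 0.2018029 ] [-8.18602261e-05  9.76989322e-01  2.13288120e-01 -1.89413905e-04] [ 0.00744674 -0.13963674 -0.78047073]
0.03 0.036 1822 [0.1197 0.1207 0.1218]
0.0365 0.039 885 [0.1208 0.1244 0.1255]
0.0395 0.0415 541 [0.1199 0.1208 0.1238]
lens circle [0.64257182 0.12062505 0.04186635] ((0.6424039006233215, 0.12032036483287811), 0.042414359748363495)
flange 6957 -0.01845342896832869
tilt [-0.0018575  -0.00097998]
cap c [0.57279943 0.08937821] tcp [0.57216674 0.09069657 0.2018029 ] cap-tcp [ 0.00063269 -0.00131836]
tool shift by cap [0.07644669 0.00067449] by tcp [0.07647238 0.00213658]
```

View pics/w3.png

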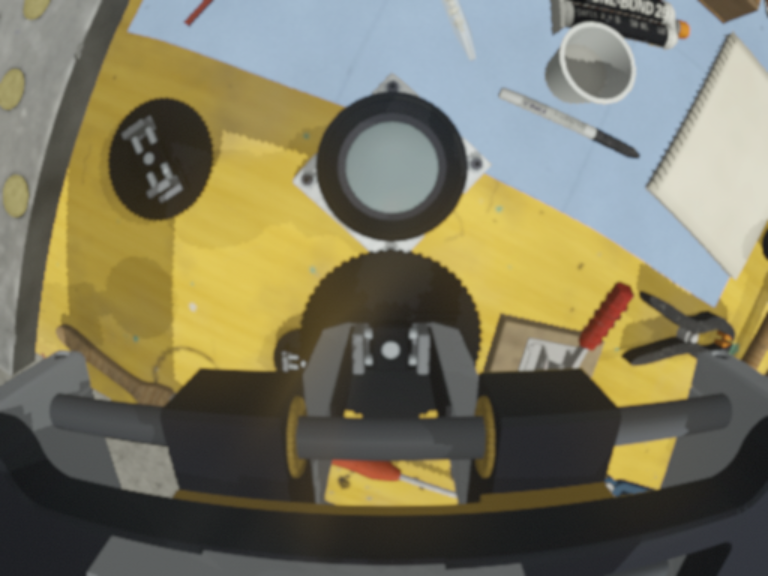

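The wrist view shows the lens mouth at (392,167) directly ahead of the held cap (391,335). The rim is at z≈0.1207 and the seal at ≈0.1244, 4 mm proud as specified. So I expect the flange to touch at TCP z≈0.146. I'll go above the mouth.

Emit:
send_rows(deltas=[[[2.5,0.07,0],0,0.8],[[2.5,0,0],0,0.8],[[1.6,0,0],0,0.8],[[1.04,0,1],0,0.8],[[0,0,1.5],0,0.8],[[0,0,0.9],0,0.8],[[0,0,0],0,0.8],[[0,0,0],0,0.8],[[0,0,0],0,0.8],[[0,0,0],0,0.8]])

```text
t: 7.15
tcp_pos: [0.6426, 0.1209, 0.1687]
orientation: [0.0, 0.977, 0.213, 0.001]
wrist_force: [0.5, 0.2, -1.1]
grip_width: 0.0311
finger_force: 20.0
```

```bash
python3 look.py w4
python3 - <<'E'
from h import *
s=ctrl.state();print(s["wrist_force"],s["moment"])
p,W,m=cloud("scene")
c=np.array([.6426,.1206,.13,1]);e=np.linalg.inv(m["extrinsics"])@c;u=m["fx"]*e[0]/e[2]+m["cx"];v=m["fy"]*e[1]/e[2]+m["cy"];u,v=int(u),int(v)
cv2.imwrite("pics/s4.png",cv2.resize(p[v-60:v+60,u-80:u+80],(800,600),interpolation=cv2.INTER_CUBIC))
E
```

```text
7.2 [0.64259211 0.12087463 0.16855193] [3.98633952e-05 9.77116392e-01 2.12704909e-01 4.19903455e-04] [-0.05040453 -1.0666819   0.11062294]
[-0.05040453 -1.0666819   0.11062294] [-0.03209021 -0.04723072 -0.01450201]
```

View pics/s4.png

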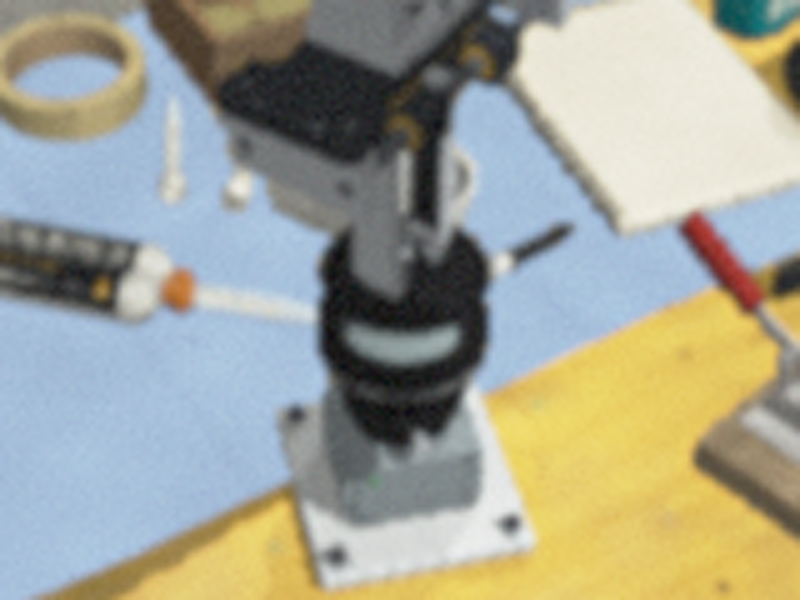

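View pics/w4.png

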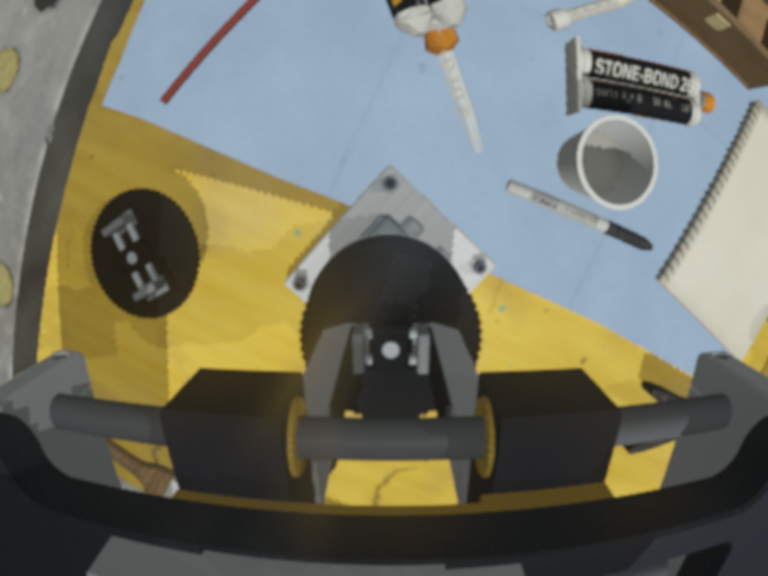

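Both views show the cap centred over the mouth. Now I'll lower gently and feel for contact.

Emit:
send_rows(deltas=[[[0,0,0.6],0,0.8],[[0,0,0.5],0,0.8],[[0,0,0.15],0,0.8],[[0,0,0.15],0,0.8],[[0,0,0.1],0,0.8],[[0,0,0.1],0,0.8],[[0,0,0],0,0.8],[[0,0,0],0,0.8]])

```text
t: 8.05
tcp_pos: [0.6425, 0.121, 0.1521]
orientation: [0.0, 0.977, 0.213, 0.0]
wrist_force: [0.4, -0.3, -0.8]
grip_width: 0.0309
finger_force: 20.0
```

Emit:
send_rows(deltas=[[[0,0,0.1],0,0.8],[[0,0,0.1],0,0.8],[[0,0,0.1],0,0.8],[[0,0,0],0,0.8],[[0,0,0],0,0.8]])

```text
t: 8.55
tcp_pos: [0.6425, 0.121, 0.1489]
orientation: [-0.0, 0.977, 0.213, -0.0]
wrist_force: [0.9, -0.1, -0.7]
grip_width: 0.0311
finger_force: 20.0
```

Emit:
send_rows(deltas=[[[0,0,0.1],0,0.8],[[0,0,0.1],0,0.8],[[0,0,0],0,0.8],[[0,0,0],0,0.8]])

```text
t: 8.95
tcp_pos: [0.6425, 0.121, 0.147]
orientation: [-0.0, 0.977, 0.213, 0.0]
wrist_force: [0.3, -0.1, -0.7]
grip_width: 0.031
finger_force: 20.0
```

Emit:
send_rows(deltas=[[[0,0,0.1],0,0.8],[[0,0,0.1],0,0.8],[[0,0,0],0,0.8],[[0,0,0],0,0.8]])

```text
t: 9.35
tcp_pos: [0.6425, 0.121, 0.1452]
orientation: [0.0, 0.977, 0.213, 0.0]
wrist_force: [-1.5, 0.5, 2.8]
grip_width: 0.0314
finger_force: 20.0
```

The flange has touched the seal (about 3.5 N net). Pressing on towards about 8 N.

Emit:
send_rows(deltas=[[[0,0,0.07],0,0.8],[[0,0,0.07],0,0.8],[[0,0,0],0,0.8],[[0,0,0],0,0.8],[[0,0,0],0,0.8]])

```text
t: 9.85
tcp_pos: [0.6426, 0.121, 0.1439]
orientation: [0.0, 0.977, 0.213, 0.0]
wrist_force: [-1.8, 1.2, 5.7]
grip_width: 0.0309
finger_force: 20.0
```

Emit:
send_rows(deltas=[[[0,0,0.07],0,0.8],[[0,0,0],0,0.8],[[0,0,0],0,0.8],[[0,0,0],0,0.8]])

```text
t: 10.25
tcp_pos: [0.6426, 0.121, 0.1433]
orientation: [0.0, 0.977, 0.213, 0.0]
wrist_force: [-2.3, 0.2, 6.7]
grip_width: 0.031
finger_force: 20.0
```

Net push is about 7.4 N with the cap pressed home, so I'll let the tabs go here.

Emit:
send_rows(deltas=[[[0,0,0],0,0.6],[[0,0,0],0,0.55],[[0,0,0],0,0.5],[[0,0,0],0,0.45],[[0,0,0],0,0.4],[[0,0,0],0,0.3],[[0,0,0],0,0.2],[[0,0,0],0,0.2],[[0,0,0],0,0.2]])

```text
t: 11.15
tcp_pos: [0.6425, 0.1209, 0.1428]
orientation: [-0.0, 0.977, 0.213, -0.0]
wrist_force: [-0.3, 0.0, 0.2]
grip_width: 0.0754
finger_force: 0.0
```

Free of contact. Now straight up, then look.

Emit:
send_rows(deltas=[[[0,0,-0.5],0,0.2],[[0,0,-2],0,0.2],[[0,0,-3],0,0.2],[[0,0,-3],0,0.2],[[0,0,-3],0,0.2],[[-2,0,0],0,0.2],[[-2,0,0],0,0.2],[[0,0,0],0,0.2],[[0,0,0],0,0.2],[[0,0,0],0,0.2]])

```text
t: 12.15
tcp_pos: [0.6065, 0.1045, 0.2579]
orientation: [-0.0, 0.977, 0.213, 0.0]
wrist_force: [0.1, 0.1, -0.4]
grip_width: 0.0754
finger_force: 0.0
```

```bash
python3 look.py w5
python3 - <<'E'
from h import *
z=np.load("wrist.npz");W=z["W"];p=z["p"]
d=np.hypot(W[...,0]-.6426,W[...,1]-.1206)
F=W[(d<.038)&(W[...,2]>.12)&(W[...,2]<.134)];A=np.c_[F[:,0]-.6426,F[:,1]-.1206,np.ones(len(F))]
print("flange plane",np.linalg.lstsq(A,F[:,2],rcond=None)[0],len(F))
T=W[(d<.032)&(W[...,2]>.137)&(W[...,2]<.155)];print("tabs",T.mean(0),np.percentile(T[:,2],[5,50,95]),cv2.minAreaRect(T[:,:2].astype(np.float32)))
a=np.deg2rad(25-90);u=T[:,:2]@[np.cos(a),np.sin(a)]-np.dot([.6426,.1206],[np.cos(a),np.sin(a)]);print(np.percentile(u,[1,50,99]))
E
```

```text
12.2 [0.60654821 0.10455721 0.25772393] [-1.21146170e-05  9.77089582e-01  2.12828445e-01 -4.41700469e-05] [-0.30230207  0.19228465  0.50155729]
flange plane [0.00040758 0.00015075 0.12654926] 3971
tabs [0.6425798  0.12004371 0.14048909] [0.13888181 0.14063498 0.14196465] ((0.642195999622345, 0.12056237459182739), (0.01717595010995865, 0.04420848190784454), 24.584686279296875)
[-0.02213362  0.01696118  0.02190538]
```

View pics/w5.png

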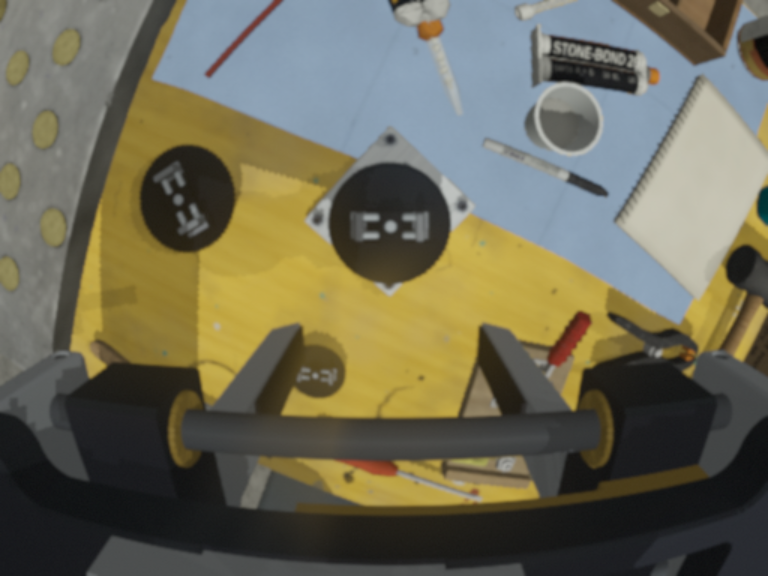

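The picture shows the cap seated in the lens at (390,225). It is level (slope under 0.001) and the flange underside is about 2 mm above the rim. The tabs span 44.2 mm, or 2 mm in each, so both are latched and centred.

```bash
python3 -c "
from cell import ctrl; print(ctrl.sign_off())"
```

```text
the job is handed in; nothing more can be done
None
```

The middle-sized cap is latched level in the lens, with both tabs sprung out about 2 mm in; it was pressed in at about 7.4 N, nothing else was touched, and the job was handed in at about 12 s.

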